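# Pin the jug, then take off its push-and-turn cap

### The arm

A 6-joint arm with a two-finger parallel gripper is mounted at the origin on a cart in front of the work surface, level with it; the furniture and walls round the work are solid. World frame = base frame: x ahead of the robot, y to its left, z up, the work surface at z = 0. Lengths are in m, angles in rad, forces in N, time in s.
With the tool pointing down it reaches from about 0.4 to 0.925 m from the base axis. Payload 3.4 kg.
Tool frame: the origin (TCP) lies on the centre line of the jaws, within the pads' length; the fingertips stand 14 mm ahead of it and the grasp point (between the pads) lies 5 mm behind it; z points along the fingers, y is the line along which they close (so a half turn about z gives the same grasp; the last joint's range is limited). The gripper opens to 85 mm and grips with 20 to 120 N. Pads are 22 mm wide; open, the fingers measure 114 mm over their backs; the gripper's body (76 mm by 85 mm) begins 54 mm behind the grasp point. The pads swing forward as they close: fully open they stand 13 mm farther back than shut.
Start: joints at [-1.413, 0.307, 1.506, -0, 1.328, -0.073], TCP at [0.132, -0.56, 0.224] pointing down, gripper open.
Joint ranges: [-3.12, 3.12], [-1.05, 2.28], [0.14, 2.33], [-1.42, 4.57], [0.1, 2.73], [-2.68, 2.68]. Speed limits (rad/s): [2.57, 2.57, 3.14, 3.14, 3.14, 3.14].

### API

Orientations are given as a rotation vector (axis times angle).
In Python, from workcell import sensors, imaging, order gives the robot as it stands.
- The arm moves only by the tool arm_command, never from a script. Its argument "plan" is a list of rows, each a list of 3 entries, a list of its own where there are three numbers: the shift along the world's x, y, z in m, then the turn, a rotation vector about the world's x, y, z in rad, then the finger opening in m, from 0 to 0.0854. In form: [[[tx, ty, tz], [rx, ry, rz], fingers], ...]. A call has 1 to 5 rows; each row shifts and turns the commanded pose from where the row before left it; what a row does not reach is not made up. A row lasts 1/8 s, in which the tool goes at most 62.5 mm and 10.7 degrees, less where a joint would pass 70% of its speed; a pose out of reach is approached as far as the arm can. A call is refused whole if a number of a shift passes 0.0625 or a number of a turn 0.188, either way. A call with a gripper value outside its range is refused whole. The fingers move at their own pace and stop on an object; the grip force is fixed at half the most. Time passes only in rows, so rows that do not move let the fingers close. It gives the time, the measured TCP pose, the force, the opening and the grip force at its end, in the units of the state.
- sensors.state(): the state, without advancing time (a new reading comes with each control period).
- imaging.get_image(name): name is "scene" or "top" or "wrist"; returns a dict with "frame" (420x560x3 uint8, red, green, blue), "range_z" (420x560 float32, m along the optical axis (not along the pixel's ray), 0 where there is no reading), "fx", "fy", "cx", "cy" (pixels), "D" ([k1, k2, p1, p2, k3] as OpenCV has them; the pictures are not rectified), "xyz" and "rotation" of the camera in the world. Camera axes: x right, y up, looking along -z (the intrinsics and any distortion apply to the point x, -y, -z); pixel columns grow to the right and rows downward; lengths in m; the calibration is good to about 2 mm. A picture is of the moment at which its call begins.
- order.close_job(): hands the job in; it is judged then, once.
The state is a dict: "t": time; "q": joint angles; "joint_vel": joint speeds; "joint_efforts": joint torques, N m; "tool_pos": TCP position; "orientation": TCP orientation; "wrist_force": force on the tool from outside, world axes, zero at the start; "moment": the same for the moment, N m; "gripper_width": opening from 0.0 (shut) to 1.0 (fully open); "finger_force": force on a finger pad.
Only numpy, scipy, OpenCV 4.12 (cv2) and the standard library are available. Lean on these libraries where they do the work, as an engineer would, in place of code of your own. Each camera call takes 0.05 s, during which the arm holds its last target. There are 200 camera calls.

### The job

The squat jug sits loose in its metal stand and would just spin if you twisted its safety cap, so first take the metal pin out of its wooden block, drop it fully home down through the lined-up holes of the stand's fork and the jug's ear, and let go of it. Then push the cap down against its spring, twist it counter-clockwise (seen from above) until it is free, and lift it off. Finish while still holding the cap: level, still, and about 10 cm straight above the jug's mouth, with the pin left in place and the other things on the worktop not disturbed.

Things in the scene. Friction and masses are not known exactly. Their poses are not given: they have to be found in the camera images.
- stand: Steel stand fixed to the worktop: round foot 116 mm across and 8 mm thick; from it a tongue runs along the stand's -y to a fork. Origin: on the worktop, under the axis of the jug and cap; z up.
- pin_hole (a point): Centre of the hole (13 mm wide) in the upper face of the fork's top plate, 95 mm from the jug's axis along the stand's -y, 31 mm above the worktop. Straight below it, already lined up, are 13 mm holes in the jug's ear and in the tongue, open down to the worktop: 31 mm deep in all. The top plate is 40 x 36 mm and 6 mm thick.
- pin: Loose steel pin, 60 g, round about its z: shaft 9 mm thick, 27 mm long, pointed; collar 20 mm wide, 4 mm thick; above it a round handle 16 mm thick. Origin: centre of the collar's underside, z up (handle from 4 to 49 mm, shaft from 0 to -27 mm). Starts upright in the pin block, collar on the block. Fully home, the collar lies on the fork's top plate.
- pin_block: Wooden block 44 x 44 x 34 mm, fixed to the worktop, with an upright 14 mm hole that the pin starts in. Origin: centre of its underside.
- cap: Loose grey safety cap, 50 g: ribbed round skirt 58 mm across, flat top 28.5 mm above the skirt's lower edge, and on that an upright grip bar 44 mm long (cap's x), 14 mm thick (y), its top 50.5 mm above the lower edge. Origin: centre of the skirt's lower edge, z up; 90 mm above the worktop while on the jug. Two lugs inside hook under a rim on the jug's neck.
- cap_top (a point): Centre of the cap's flat top, at the foot of the grip bar. Push here (fingertips beside the gripped bar will do): 6 N starts it, 11 N bottoms it at 9.5 mm. Unless 6.5 mm down or more it is locked: do not force it. Held down it turns counter-clockwise from above, free after 0.8 rad; between 0.9 and 2.1 rad it lifts straight off. Clockwise is blocked.
- jug_mouth (a point): Centre of the top of the jug's neck, 105 mm above the worktop. The jug is white, round, 86 mm across, with shoulders at 60 to 79 mm and a neck under the cap; an ear reaches from its foot into the fork, between top plate and tongue.
- jug (a joint): How far the jug has turned in the stand, rad, counter-clockwise from above; 0 = ear against the fork's post, holes in line (so at the start). Spins freely until the pin is in; it cannot be lifted out.
- seal (a joint): How far the spring seal in the neck is pushed down by the cap, m: 0 at rest, up to 0.0095.
- mug_tea: Bystander: orange mug 81 x 120 x 101 mm, origin under its centre.
- salt_shaker: Bystander: salt shaker 44 mm wide, 90 mm tall, origin under its centre.
- spice_jar: Bystander: small glass spice jar with a dark lid, 44 mm wide, 96 mm tall, origin under its centre.
- fish_tin: Bystander: flat round tin 86 mm wide, 40 mm tall, origin under its centre.
There are look-alikes about, which are no part of the job. What is meant by the cap is not black, purple or yellow, and is the smaller of those in its own colour.

How it is judged:
By the outcome, as a careful person would: the job done as asked, in the order asked, and still so for the second after the job is handed in, while the arm keeps its last pose, push and grip.
It also fails if it takes over 51 s, if anything falls off the work surface, if the arm or the gripper's body presses on something with over 40 N, if the wrist force passes 120 N, or if a joint passes its speed limit or range.

## Working session

There is one attempt and no reset: what is moved stays moved. The work goes in short steps, Python scripts to look and compute and a tool call to move; the robot and the scene stay as the last step left them, time stands still between calls to the robot, and variables do not carry over. Pictures are saved under pics/ and viewed, at most 10 in all, crops included, and the job is handed in when it is done.

Besides the shell and the picture viewer there is one more tool, called after "Call:" by a JSON object that holds its "api" and its "payload". arm_command: Moves the arm, as the interface text tells. Its arguments: {"type":"object","properties":{"plan":{"type":"array"}},"required":["plan"]}

```bash
mkdir -p pics
cat > h.py <<'E'
import numpy as np, cv2
from workcell import sensors, imaging, order
def cam(n):
    return imaging.get_image(n)
def K(d): return np.array([[d['fx'],0,d['cx']],[0,d['fy'],d['cy']],[0,0,1.]])
def rot(d):
    r=np.array(d['rotation'],float)
    return r if r.shape==(3,3) else cv2.Rodrigues(r)[0]
def rays(d,uv):
    p=cv2.undistortPoints(np.array(uv,float).reshape(-1,1,2),K(d),np.array(d['D'],float)).reshape(-1,2)
    v=np.c_[p[:,0],-p[:,1],-np.ones(len(p))]
    return v@rot(d).T
def plane(d,uv,z):
    v=rays(d,uv);o=np.array(d['xyz']);return o+v*((z-o[2])/v[:,2])[:,None]
def depth(d,uv):
    uv=np.array(uv).reshape(-1,2);v=rays(d,uv);z=d['range_z'][uv[:,1].astype(int),uv[:,0].astype(int)]
    return np.array(d['xyz'])+v*z[:,None]
def save(d,n): cv2.imwrite('pics/'+n,d['frame'][:,:,::-1])
E
python3 - <<'E'
from h import *
for n in ['scene','top']:
    d=cam(n);save(d,n+'0.png');print(n,d['xyz'],d['rotation'],d['fx'],d['D'])
    np.save(n+'0.npy',d,allow_pickle=True)
print(sensors.state())
E
```

```text
scene [ 0.03881488 -1.00785268  0.7146859 ] [ 1.06822313 -0.23373894 -0.38648642] 511.57932621823034 [0.02573928 0.         0.         0.         0.        ]
top [0.29557518 0.04911824 1.39906838] [ 0.14683483 -0.16490207 -1.57643777] 540.0975266902441 [-0.13096694  0.          0.          0.          0.        ]
{'t': 0.1, 'q': array([-1.41348906e+00,  3.07512212e-01,  1.50753443e+00, -7.86144563e-06,
        1.32841717e+00, -7.35120393e-02]), 'joint_vel': array([-0.00039701, -0.00037015, -0.00281254, -0.00097946,  0.00172028,
       -0.00012563]), 'joint_efforts': array([-5.11828318e-05, -4.58530104e+01, -2.52607834e+01, -1.57354298e-04,
        5.53101621e-03, -1.08014027e-05]), 'tool_pos': array([ 0.1314116 , -0.55912364,  0.22306829]), 'orientation': array([-3.11883672e+00, -3.61553501e-01,  1.35003370e-04]), 'wrist_force': array([ 0.11497473, -0.8426779 , -1.59566967]), 'moment': array([-0.00123462,  0.0354172 , -0.03491041]), 'finger_force': 0.0, 'gripper_width': 0.9992750663950246}
```

View pics/scene0.png

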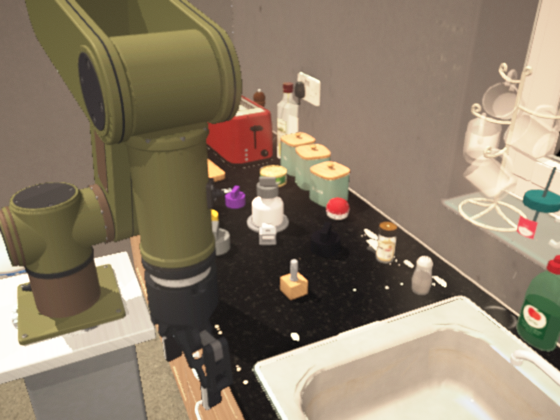

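View pics/top0.png

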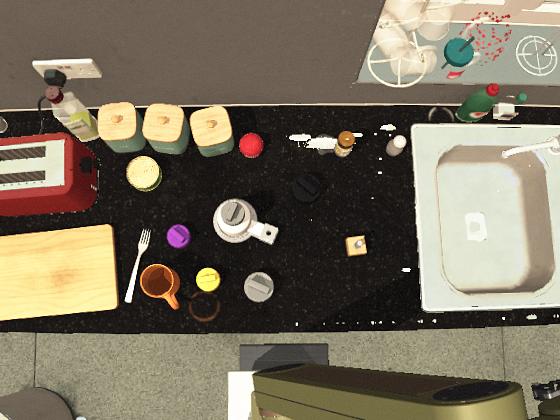

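The scene view shows the jug with its grey cap (268,200), the fork (267,233) and the pin block with pin (293,285). In the top view the jug is at (236,218), the fork hole near (270,233), the pin block at (356,245), and a larger grey decoy cap lies at (259,287).

Run:
```python
from h import *
d=np.load('top0.npy',allow_pickle=True).item()
f=d['frame']
def crop(d,x,y,w,h,s): return cv2.resize(d['frame'][y:y+h,x:x+w,::-1],None,fx=s,fy=s,interpolation=cv2.INTER_CUBIC)
a=crop(d,200,180,100,80,4); b=crop(d,330,225,50,40,8)
s=np.load('scene0.npy',allow_pickle=True).item()
c=crop(s,235,170,100,140,4)[:560]
e=np.zeros((640,800,3),np.uint8); e[:320,:400]=a; e[320:640,:400]=b; e[:560,400:800]=c
cv2.imwrite('pics/crop.png',e[:600])
vv,uu=np.mgrid[180:290,190:390];uv=np.c_[uu.ravel(),vv.ravel()]
P=depth(d,uv); 
np.save('P.npy',np.c_[uv,P])
# segment by height
def seg(x0,x1,y0,y1,z0,z1,n):
    m=(uv[:,0]>=x0)&(uv[:,0]<x1)&(uv[:,1]>=y0)&(uv[:,1]<y1)&(P[:,2]>z0)&(P[:,2]<z1)
    Q=P[m]; 
    if len(Q)<3: print(n,len(Q));return
    r=cv2.minAreaRect((Q[:,:2]*1000).astype(np.float32)); print(n,len(Q),Q.mean(0).round(4),[np.round(t,1) for t in r])
seg(330,380,225,265,.025,.04,'block top')
seg(330,380,225,265,.04,.1,'pin')
seg(205,290,180,250,.13,.15,'bar')
seg(205,290,180,250,.105,.15,'cap')
seg(205,290,180,250,.055,.15,'jug')
seg(205,290,180,250,.025,.036,'plate')
seg(205,290,180,250,.004,.012,'foot')
seg(235,285,265,310,.01,.2,'decoy')
```

```text
block top 246 [ 0.4603 -0.17    0.0337] [array([ 461.1, -171.4]), array([42.1, 45.7]), np.float64(6.8)]
pin 50 [ 0.4594 -0.169   0.0692] [array([ 456.3, -163.5]), array([13.9, 33. ]), np.float64(28.1)]
bar 113 [0.5328 0.1404 0.1397] [array([532.7, 140.9]), array([13.9, 42.9]), np.float64(67.1)]
cap 463 [0.531  0.1403 0.1236] [array([532.8, 140.5]), array([57.2, 57.8]), np.float64(61.6)]
jug 900 [0.5258 0.1381 0.0973] [array([531.8, 140.8]), array([83.5, 83.5]), np.float64(89.4)]
plate 270 [0.4964 0.065  0.0301] [array([504.9, 103. ]), array([141.2,  46.8]), np.float64(77.9)]
foot 705 [0.5322 0.118  0.0069] [array([549.6, 109.6]), array([222.7, 184.4]), np.float64(89.5)]
decoy 448 [0.3711 0.0795 0.0461] [array([373.9,  79.4]), array([72.9, 44.2]), np.float64(89.2)]
```

View pics/crop.png

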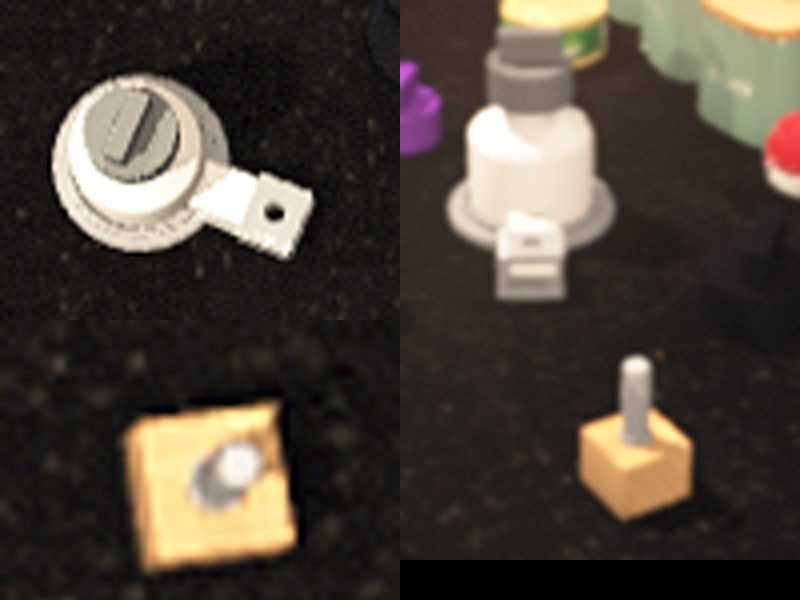

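The crop shows the fork hole at top pixel ≈(268.3,232.8), the pin tip at ≈(359.8,243) and the bar running along about -23° in world yaw.

Run:
```python
from h import *
t=np.load('top0.npy',allow_pickle=True).item();s=np.load('scene0.npy',allow_pickle=True).item()
def dark(d,x,y,r=5):
    p=255-d['frame'][y-r:y+r+1,x-r:x+r+1].mean(2);w=np.clip(p-np.median(p)-40,0,None);yy,xx=np.mgrid[y-r:y+r+1,x-r:x+r+1]
    return (w*xx).sum()/w.sum(),(w*yy).sum()/w.sum()
h=dark(t,268,232,4);hs=((530-400)/4+235,241/4+170)
print('hole',h,plane(t,[h],.029),'scene',plane(s,[hs],.031))
print('pin top',plane(t,[(359.8,243)],.083),'scene',plane(s,[((636-400)/4+235,362/4+170)],.083))
for n,uv in [('block base',[(355.6,246)])]: print(n,plane(t,uv,.034))
H=plane(t,[h],.029)[0];c=np.array([.5325,.1405]);v=H[:2]-c
print(np.linalg.norm(v),np.degrees(np.arctan2(v[1],v[0])))
```

```text
hole (np.float64(268.15883044372606), np.float64(232.8676168086982)) [[0.49584796 0.05397514 0.029     ]] scene [[0.49540727 0.05279401 0.031     ]]
pin top [[ 0.46007717 -0.17161543  0.083     ]] scene [[ 0.46147113 -0.17131562  0.083     ]]
block base [[ 0.45864823 -0.1687284   0.034     ]]
0.09396767372061944 -112.95757598347042
```

Call:
{"api": "arm_command", "payload": {"plan": [[[0.06,0.06,0.02],[0,0,0.18],0.0854],[[0.06,0.06,0],[0,0,0.18],0.0854],[[0.06,0.06,0],[0,0,0.18],0.0854],[[0.05,0.06,0],[0,0,0.18],0.0854],[[0.04,0.06,0],[0,0,0.18],0.0854]]}}

```text
t: 0.72
tool_pos: [0.3388, -0.3268, 0.238]
orientation: [2.648, 1.691, 0.0]
wrist_force: [1.8, 1.0, 1.0]
gripper_width: 0.999
finger_force: 0.0
```

Call:
{"api": "arm_command", "payload": {"plan": [[[0.03,0.045,-0.02],[0,0,0],0.0854],[[0.029,0.043,-0.03],[0,0,0],0.0854],[[0,0,0],[0,0,0],0.0854],[[0,0,0],[0,0,0],0.0854],[[0,0,0],[0,0,0],0.0854]]}}

```text
t: 1.35
tool_pos: [0.3966, -0.2419, 0.1889]
orientation: [2.653, 1.68, 0.0]
wrist_force: [-0.3, 0.8, 0.5]
gripper_width: 1.0
finger_force: 0.0
```

Run:
```python
from h import *
d=cam('wrist');save(d,'w1.png');np.save('w1.npy',d,allow_pickle=True)
st=sensors.state();print(st['t'],st['tool_pos'],st['orientation'],st['wrist_force'],d['xyz'],d['rotation'])
P=np.array([[.4605,-.171,.083],[.4605,-.171,.034]]);R=rot(d)
c=(P-np.array(d['xyz']))@R; c=c*[1,-1,-1]
print(cv2.projectPoints(c,np.zeros(3),np.zeros(3),K(d),np.array(d['D'],float))[0].reshape(-1,2))
```

```text
1.4 [ 0.39652089 -0.2418877   0.18892396] [2.65311060e+00 1.67954315e+00 4.58385145e-04] [-0.25010137 -0.44263703  0.52299021] [ 0.42603902 -0.17602268  0.3396668 ] [-0.27972638  0.06129384 -0.43834962]
[[312.70085092  95.24473594]
 [306.72581635  99.39271225]]
```

View pics/w1.png

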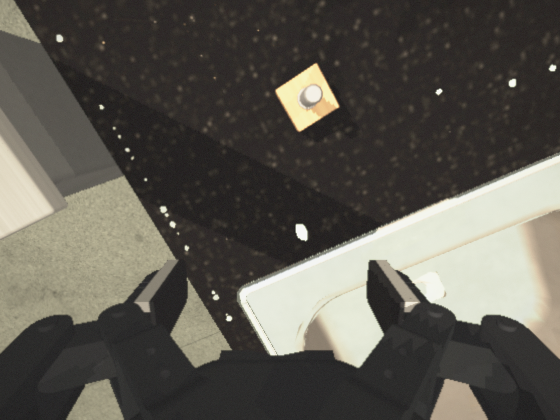

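The wrist view shows the pin top at (312,95), matching the predicted (312.7,95.2), so the pin location is confirmed.

Call:
{"api": "arm_command", "payload": {"plan": [[[0.025,0.028,0],[0,0,0],0.0854],[[0.025,0.028,0],[0,0,0],0.06],[[0.014,0.015,-0.02],[0,0,0.03],0.05],[[0,0,-0.02],[0,0,0],0.05],[[0,0,0],[0,0,0],0.05]]}}

```text
t: 2.02
tool_pos: [0.4595, -0.1698, 0.1474]
orientation: [-2.627, -1.72, 0.002]
wrist_force: [0.3, -0.4, 0.4]
gripper_width: 0.582
finger_force: 0.0
```

Run:
```python
from h import *
d=cam('wrist');save(d,'w2.png')
st=sensors.state();print(st['t'],st['tool_pos'],st['orientation'],st['wrist_force'],d['xyz'],d['rotation'])
P=np.array([[.4605,-.171,.083],[.4605,-.171,.034]]);R=rot(d)
c=(P-np.array(d['xyz']))@R; c=c*[1,-1,-1]
print(cv2.projectPoints(c,np.zeros(3),np.zeros(3),K(d),np.array(d['D'],float))[0].reshape(-1,2))
```

```text
2.075 [ 0.46010205 -0.1702204   0.14827076] [-2.62807826e+00 -1.72017187e+00  9.13874786e-04] [ 1.03889931 -0.55888458  1.00353226] [ 0.48748033 -0.10344663  0.29823237] [-0.27883688  0.06090867 -0.40780689]
[[280.37739196 222.0539603 ]
 [279.87389304 204.68896727]]
```

View pics/w2.png

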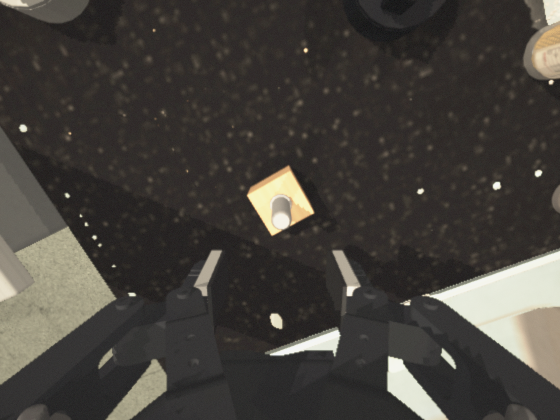

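The pin top is at (281,222), as predicted, and centred between the fingers. Descending to grip.

Call:
{"api": "arm_command", "payload": {"plan": [[[0.0005,-0.001,-0.04],[0,0,0],0.05],[[0,0,-0.03],[0,0,0],0.05],[[0,0,-0.0195],[0,0,0],0.05],[[0,0,0],[0,0,0],0.03],[[0,0,0],[0,0,0],0.0]]}}

```text
t: 2.7
tool_pos: [0.4621, -0.1714, 0.06]
orientation: [2.626, 1.72, 0.002]
wrist_force: [-0.4, -0.1, 5.4]
gripper_width: 0.164
finger_force: 30.8
```

Call:
{"api": "arm_command", "payload": {"plan": [[[0,0,0],[0,0,0],0.0],[[0,0,0],[0,0,0],0.0],[[0,0,0],[0,0,0],0.0]]}}

```text
t: 3.08
tool_pos: [0.4623, -0.1711, 0.0601]
orientation: [2.624, 1.721, 0.002]
wrist_force: [-0.5, -1.4, 6.5]
gripper_width: 0.158
finger_force: 59.3
```

Call:
{"api": "arm_command", "payload": {"plan": [[[0,0,0.02],[0,0,0],0.0],[[0,0,0.03],[0,0,0],0.0],[[0,0,0.03],[0,0,0],0.0],[[0.004,0.03,0.01],[0,0,0],0.0],[[0.006,0.04,0],[0,0,0],0.0]]}}

```text
t: 3.7
tool_pos: [0.4721, -0.1004, 0.1503]
orientation: [2.627, 1.719, 0.003]
wrist_force: [0.2, 0.4, -0.2]
gripper_width: 0.159
finger_force: 58.8
```

Call:
{"api": "arm_command", "payload": {"plan": [[[0.006,0.04,0],[0,0,0],0.0],[[0.006,0.04,0],[0,0,0],0.0],[[0.006,0.03,0],[0,0,0],0.0],[[0,0,0],[0,0,0],0.0],[[0,0,0],[0,0,0],0.0]]}}

```text
t: 4.32
tool_pos: [0.4888, 0.0094, 0.1488]
orientation: [2.626, 1.724, -0.001]
wrist_force: [-0.5, -0.1, -0.8]
gripper_width: 0.153
finger_force: 58.8
```

Run:
```python
from h import *
st=sensors.state();print(st['t'],st['tool_pos'],st['orientation'],st['wrist_force'],st['gripper_width'],st['q'])
d=cam('scene');save(d,'s2.png');np.save('s2.npy',d,allow_pickle=True)
w=cam('wrist');save(w,'w3.png');np.save('w3.npy',w,allow_pickle=True)
a=np.zeros((420,800,3),np.uint8);a[:,:400]=w['frame'][:,80:480,::-1]
a[:,400:]=cv2.resize(d['frame'][150:255,220:320,::-1],(400,420),interpolation=cv2.INTER_CUBIC)
cv2.imwrite('pics/c3.png',a)
```

```text
4.325 [0.48875105 0.00944434 0.14877672] [ 2.62623861e+00  1.72365323e+00 -8.65394380e-04] [-0.54520645 -0.08242507 -0.77466307] 0.15312920176812647 [-6.67071947e-02  2.62799276e-01  1.78765152e+00 -5.88303515e-04
  1.09143795e+00  3.42749818e-01]
```

View pics/c3.png

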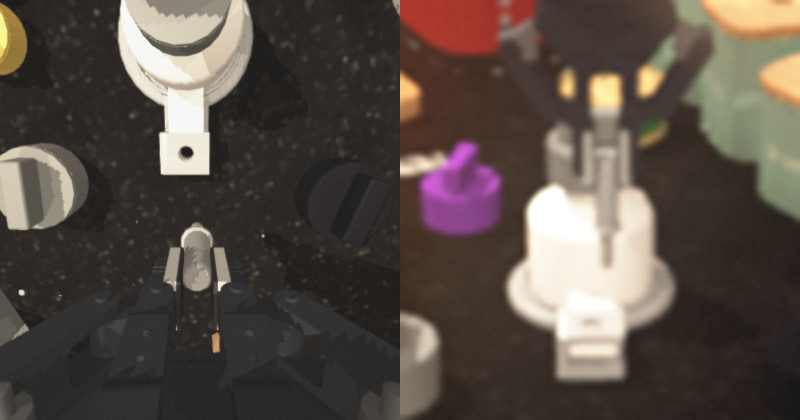

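The pin is held upright: its tip shows in the wrist view at about (277,226), and the fork hole at (266,152).

```bash
cat > m.py <<'E'
from h import *
w=np.load('w3.npy',allow_pickle=True).item()
def dark(d,x,y,r=6):
    p=d['frame'][y-r:y+r+1,x-r:x+r+1].mean(2);m=np.clip(150-p,0,None);yy,xx=np.mgrid[y-r:y+r+1,x-r:x+r+1]
    return (m*xx).sum()/m.sum(),(m*yy).sum()/m.sum()
h=dark(w,266,152);print('hole',h,plane(w,[h],.030))
print('tip',plane(w,[(277,224)],.095)); print('collar ctr',plane(w,[(277,235)],.125))
s=np.load('s2.npy',allow_pickle=True).item()
print('scene tip',plane(s,[(220+205/4,150+265/4)],.095),'handle top',plane(s,[(220+207/4,150+112/4)],.171))
x=w['frame'][215:245,255:300].mean(2).astype(int)
for r in range(0,30,2): print(215+r,x[r,8:38:2])
E
python3 m.py
```

```text
hole (np.float64(266.20121718246816), np.float64(151.77817804704983)) [[0.49756063 0.05537281 0.03      ]]
tip [[0.48847166 0.01080014 0.095     ]]
collar ctr [[0.48972013 0.01376367 0.125     ]]
scene tip [[0.48854585 0.01229277 0.095     ]] handle top [[0.51548595 0.06869521 0.171     ]]
215 [41 42 43 40 40 45 47 51 47 43 42 40 44 42 41]
217 [40 41 42 41 42 43 41 47 41 41 44 42 43 42 45]
219 [42 41 43 42 40 42 42 41 43 40 44 44 40 42 43]
221 [42 43 41 43 41 42 48 48 42 44 44 40 41 40 39]
223 [ 40  43  42  40  46  95 133 127  99  56  44  42  42  40  39]
225 [ 44  42  40  41  92 145 141 132 125 109  52  44  45  41  42]
227 [ 43  49  53  98 157 187 182 178 172 166 108  58  43  38  40]
229 [ 47  82 157 209 224 218 215 215 214 215 200 145  87  50  50]
231 [ 55 189 234 229 211 161 154 151 146 167 209 212 181 102  52]
233 [132 233 225 178 154 148 145 143 136 130 132 176 215 177  63]
235 [220 231 173 151 148 149 146 141 138 132 123 116 185 157 109]
237 [230 203 153 150 151 147 145 142 139 130 123 118 116 150 142]
239 [222 157 154 150 149 148 146 143 137 130 123 118 115 129 152]
241 [225 156 153 151 151 148 145 142 139 130 124 120 115 118 163]
243 [222 156 153 152 150 148 145 143 138 131 125 118 114 115 166]
```

Call:
{"api": "arm_command", "payload": {"plan": [[[0.004,0.021,0],[0,0,0],0.0],[[0.004,0.022,0],[0,0,0],0.0],[[0,0,-0.025],[0,0,0],0.0],[[0,0,-0.028],[0,0,0],0.0],[[0,0,0],[0,0,0],0.0]]}}

```text
t: 5.05
tool_pos: [0.495, 0.0517, 0.0941]
orientation: [-2.626, -1.72, 0.007]
wrist_force: [0.5, 0.4, -1.0]
gripper_width: 0.154
finger_force: 58.8
```

Call:
{"api": "arm_command", "payload": {"plan": [[[0,0,0],[0,0,0],0.0]]}}

```text
t: 5.18
tool_pos: [0.4976, 0.052, 0.0963]
orientation: [2.628, 1.721, 0.001]
wrist_force: [-0.4, -0.4, -0.1]
gripper_width: 0.156
finger_force: 58.8
```

Run:
```python
from h import *
st=sensors.state();print(st['t'],st['tool_pos'],st['orientation'],st['wrist_force'])
w=cam('wrist');d=cam('scene');t=cam('top')
for n,i in (('w4',w),('s4',d),('t4',t)): np.save(n+'.npy',i,allow_pickle=True)
a=np.zeros((420,800,3),np.uint8);a[:]=0
a[:,:400]=cv2.resize(w['frame'][140:245,230:330,::-1],(400,420),interpolation=cv2.INTER_CUBIC)
a[:,400:]=cv2.resize(d['frame'][160:265,220:320,::-1],(400,420),interpolation=cv2.INTER_CUBIC)
cv2.imwrite('pics/c4.png',a)
```

```text
5.175 [0.49762215 0.05203243 0.09634744] [2.62774195e+00 1.72103059e+00 8.78415778e-04] [-0.44604095 -0.38711912 -0.14787671]
```

View pics/c4.png

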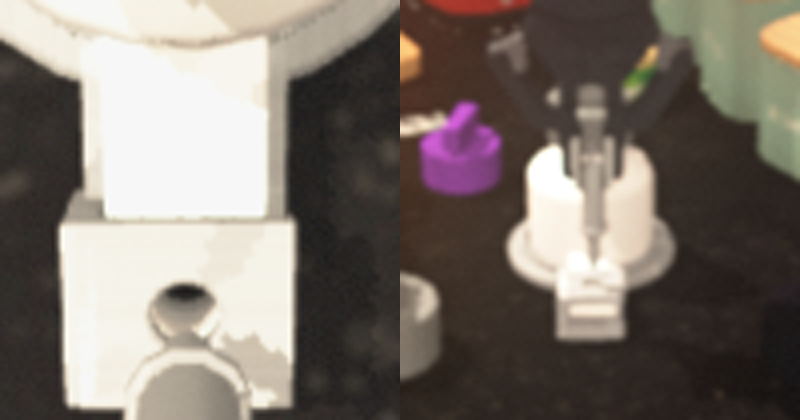

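Run:
```python
from h import *
w=np.load('w4.npy',allow_pickle=True).item();s=np.load('s4.npy',allow_pickle=True).item()
print('w hole',plane(w,[(275.75,218.3)],.031),'tip',plane(w,[(277,224.5)],.043),'plate far/near',plane(w,[(230+180/4,140+220/4),(230+180/4,140+405/4)],.031))
print('plate sides',plane(w,[(230+65/4,140+313/4),(230+296/4,140+313/4)],.031))
print('s tip',plane(s,[(220+593/4,160+255/4)],.043),plane(s,[(220+193/4,160+255/4)],.043))
x=w['frame'][205:250,255:300].mean(2).astype(int)
for r in range(0,34,2): print(205+r,x[r,4:42:2])
```

```text
w hole [[0.49674124 0.05459712 0.031     ]] tip [[0.49727932 0.0535426  0.043     ]] plate far/near [[0.50340939 0.07125437 0.031     ]
 [0.48882829 0.03789732 0.031     ]]
plate sides [[0.47650087 0.06345778 0.031     ]
 [0.51615814 0.04618283 0.031     ]]
s tip [[ 0.74177055 -0.04531895  0.043     ]] [[0.50260858 0.06407675 0.043     ]]
205 [240 240 240 240 240 240 239 239 240 239 239 237 231 230 230 230 238 239
 239]
207 [240 240 240 240 239 240 240 240 240 240 233 231 229 230 230 230 238 239
 239]
209 [240 240 240 240 240 240 240 236 234 233 236 229 231 231 235 239 240 240
 240]
211 [240 239 240 240 240 235 206 119  76  87 142 198 232 239 239 239 239 239
 239]
213 [240 240 240 240 238 181  93  43  36  35  42  99 211 239 239 239 239 239
 239]
215 [240 240 240 240 208 144 118 100  84  89 107 114 156 234 239 239 239 239
 239]
217 [239 238 239 237 187 161 144 132 123 124 132 145 220 231 238 238 237 237
 237]
219 [240 240 240 239 183 186 162 153 148 146 153 211 241 236 239 239 239 239
 239]
221 [241 241 241 241 202 171 198 170 165 170 203 239 233 235 240 240 240 240
 240]
223 [242 242 241 241 229 163 190 187 156 148 201 230 216 232 232 240 234 212
 239]
225 [241 241 241 241 239 221 161 160 155 145 137 139 234 221 193 201 192 190
 228]
227 [237 237 240 238 241 229 184 204 201 194 189 184 186 193 194 192 193 194
 194]
229 [237 237 237 232 197 217 234 229 230 229 228 229 215 163 164 189 192 191
 191]
231 [236 235 237 221 238 232 220 176 170 166 160 184 223 226 200 157 187 189
 190]
233 [237 238 217 241 235 204 166 161 160 157 152 143 145 193 228 198 185 192
 192]
235 [236 236 234 239 182 167 165 162 160 156 153 144 135 131 170 225 173 196
 187]
237 [237 225 239 222 169 167 166 162 160 157 151 143 135 126 128 211 189 231
 216]
```

Call:
{"api": "arm_command", "payload": {"plan": [[[-0.0005,0.0013,-0.005],[0,0,0],0.0],[[0,0,-0.006],[0,0,0],0.0],[[0,0,-0.006],[0,0,0],0.0],[[0,0,-0.003],[0,0,0],0.0]]}}

```text
t: 5.82
tool_pos: [0.4962, 0.054, 0.0751]
orientation: [-2.627, -1.723, 0.001]
wrist_force: [-0.7, -0.0, -0.3]
gripper_width: 0.156
finger_force: 58.8
```

Call:
{"api": "arm_command", "payload": {"plan": [[[0,0,-0.006],[0,0,0],0.0],[[0,0,-0.005],[0,0,0],0.0],[[0,0,-0.003],[0,0,0],0.0],[[0,0,-0.002],[0,0,0],0.0],[[0,0,0],[0,0,0],0.0]]}}

```text
t: 6.45
tool_pos: [0.4965, 0.054, 0.0596]
orientation: [-2.627, -1.723, 0.0]
wrist_force: [-1.5, -0.7, -0.2]
gripper_width: 0.157
finger_force: 58.8
```

Call:
{"api": "arm_command", "payload": {"plan": [[[0,0,-0.0015],[0,0,0],0.0],[[0,0,-0.001],[0,0,0],0.0],[[0,0,0],[0,0,0],0.0]]}}

```text
t: 6.82
tool_pos: [0.4966, 0.0539, 0.0572]
orientation: [2.627, 1.723, 0.0]
wrist_force: [0.2, -0.1, -1.3]
gripper_width: 0.156
finger_force: 58.8
```

Call:
{"api": "arm_command", "payload": {"plan": [[[0,0,0],[0,0,0],0.02],[[0,0,0],[0,0,0],0.04],[[0,0,0],[0,0,0],0.04],[[0,0,0.02],[0,0,0],0.04],[[0,0,0.03],[0,0,0],0.04]]}}

```text
t: 7.45
tool_pos: [0.4956, 0.0539, 0.1069]
orientation: [-2.626, -1.722, 0.004]
wrist_force: [0.4, 0.2, 0.8]
gripper_width: 0.463
finger_force: 0.0
```

Call:
{"api": "arm_command", "payload": {"plan": [[[0,0,0.05],[0,0,0],0.04],[[0,0,0.05],[0,0,0],0.04],[[0,-0.02,0.02],[0,0,0],0.04],[[0,0,0],[0,0,0],0.05]]}}

```text
t: 7.95
tool_pos: [0.4979, 0.0333, 0.2292]
orientation: [2.626, 1.719, 0.006]
wrist_force: [0.3, 0.6, 0.7]
gripper_width: 0.584
finger_force: 0.0
```

Run:
```python
from h import *
st=sensors.state();print(st['t'],st['tool_pos'],st['orientation'],st['wrist_force'],st['q'])
w=cam('wrist');d=cam('scene');t=cam('top')
for n,i in (('w5',w),('s5',d),('t5',t)): np.save(n+'.npy',i,allow_pickle=True)
a=np.zeros((420,800,3),np.uint8)
a[:,:400]=w['frame'][:,80:480,::-1]
a[:,400:]=cv2.resize(d['frame'][160:265,220:320,::-1],(400,420),interpolation=cv2.INTER_CUBIC)
cv2.imwrite('pics/c5.png',a)
```

```text
7.95 [0.49790098 0.03331762 0.22917717] [2.62597832 1.71938655 0.00596714] [0.26761732 0.62822923 0.6559566 ] [-1.77239960e-02  1.93799583e-01  1.65361615e+00 -1.73975720e-04
  1.28946442e+00  3.93691379e-01]
```

View pics/c5.png

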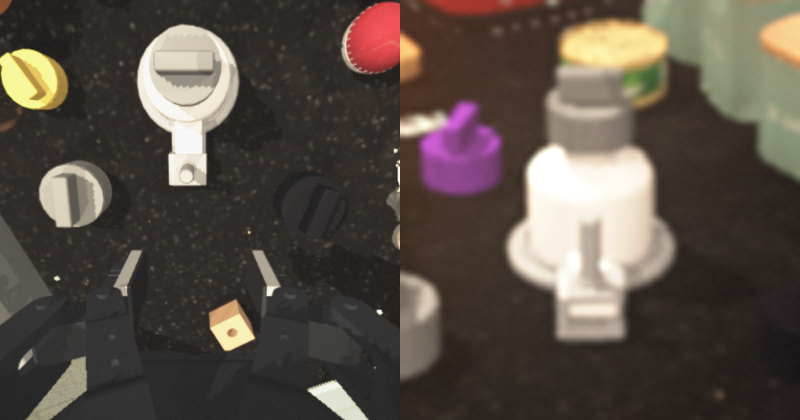

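Pin now stands in the fork (wrist (267,175)) and is released; the block's hole is empty; the cap bar is horizontal in the wrist image near (265,62).

Run:
```python
from h import *
for n,(x0,x1,y0,y1) in (('w5',(200,340,10,200)),('t5',(205,290,180,250)),('t0',(205,290,180,250))):
    d=np.load({'t0':'top0'}.get(n,n)+'.npy',allow_pickle=True).item()
    vv,uu=np.mgrid[y0:y1,x0:x1];P=depth(d,np.c_[uu.ravel(),vv.ravel()])
    def seg(z0,z1,l,c,r):
        Q=P[(P[:,2]>z0)&(P[:,2]<z1)&(np.hypot(P[:,0]-c[0],P[:,1]-c[1])<r)]
        if len(Q)<4: print(n,l,len(Q));return
        R=cv2.minAreaRect((Q[:,:2]*1000).astype(np.float32));print(n,l,len(Q),'zmed',np.median(Q[:,2]).round(4),'zmax',np.percentile(Q[:,2],90).round(4),[np.round(t,1) for t in R])
    c=(.5325,.1405);h=(.496,.054)
    seg(.134,.146,'bar',c,.03);seg(.112,.124,'captop',c,.032);seg(.065,.1,'pintop',h,.02);seg(.033,.042,'collar',h,.02);seg(.025,.0325,'plate',h,.03)
```

```text
w5 bar 1354 zmed 0.141 zmax 0.1421 [array([534.3, 141.7]), array([14.2, 43.6]), np.float64(66.2)]
w5 captop 3168 zmed 0.1192 zmax 0.1202 [array([534.3, 141. ]), array([57.6, 57.1]), np.float64(64.3)]
w5 pintop 218 zmed 0.0802 zmax 0.0817 [array([495.8,  55.5]), array([14.9, 15.3]), np.float64(69.3)]
w5 collar 95 zmed 0.035 zmax 0.0368 [array([496.3,  53.3]), array([33.8, 37.8]), np.float64(58.4)]
w5 plate 704 zmed 0.0316 zmax 0.0323 [array([497. ,  58.8]), array([45.6, 43. ]), np.float64(67.0)]
t5 bar 109 zmed 0.14 zmax 0.1432 [array([532.5, 141. ]), array([14.2, 43.6]), np.float64(66.9)]
t5 captop 247 zmed 0.1183 zmax 0.1214 [array([532.8, 147.8]), array([58.2, 44. ]), np.float64(0.1)]
t5 pintop 2
t5 collar 4 zmed 0.0356 zmax 0.0372 [array([496.3,  57. ]), array([34.3, 10.5]), np.float64(41.5)]
t5 plate 37 zmed 0.0278 zmax 0.0309 [array([496.2,  59.1]), array([49.5, 28.3]), np.float64(60.9)]
t0 bar 107 zmed 0.1399 zmax 0.1435 [array([532.8, 141. ]), array([13.8, 42.7]), np.float64(67.6)]
t0 captop 324 zmed 0.1186 zmax 0.1216 [array([533.1, 140.9]), array([57.1, 57.2]), np.float64(57.0)]
t0 pintop 0
t0 collar 35 zmed 0.0343 zmax 0.0363 [array([495.6,  54.5]), array([32.9, 33.3]), np.float64(62.8)]
t0 plate 168 zmed 0.0295 zmax 0.0319 [array([496.2,  58.3]), array([45.2, 43.3]), np.float64(67.7)]
```

Call:
{"api": "arm_command", "payload": {"plan": [[[0.007,0.02,0.01],[0,0,0.18],0.05],[[0.007,0.022,0],[0,0,0.18],0.05],[[0.007,0.022,0],[0,0,0.18],0.05],[[0.007,0.022,0],[0,0,0.18],0.05],[[0.007,0.022,0],[0,0,0.18],0.05]]}}

```text
t: 8.72
tool_pos: [0.5306, 0.1431, 0.2351]
orientation: [-1.606, -2.696, 0.004]
wrist_force: [0.7, 0.5, 0.6]
gripper_width: 0.581
finger_force: 0.0
```

Call:
{"api": "arm_command", "payload": {"plan": [[[0,0,0],[0,0,0.18],0.05],[[0,0,0],[0,0,0.18],0.05],[[0,0,0],[0,0,0.18],0.05],[[0,0,0],[0,0,0.13],0.05],[[0,0,0],[0,0,0],0.05]]}}

```text
t: 9.35
tool_pos: [0.5305, 0.1424, 0.2354]
orientation: [-0.641, -3.072, 0.002]
wrist_force: [0.0, -0.1, -0.1]
gripper_width: 0.584
finger_force: 0.0
```

Run:
```python
from h import *
st=sensors.state();o=st['orientation'];print(st['t'],st['tool_pos'],o,st['wrist_force'],st['q'],2*np.degrees(np.arctan2(o[1],o[0]))-90)
```

```text
9.35 [0.53052056 0.14236695 0.23539725] [-6.41414925e-01 -3.07194298e+00  1.71113855e-03] [ 0.01452168 -0.11737443 -0.06829923] [ 1.85075569e-01  2.64148455e-01  1.53922786e+00  2.95179440e-04
  1.34177589e+00 -9.74107301e-01] -293.5875827164796
```

Call:
{"api": "arm_command", "payload": {"plan": [[[0.003,-0.001,-0.04],[0,0,0],0.05],[[0,0,-0.04],[0,0,0],0.05],[[0,0,-0.018],[0,0,0],0.04],[[0,0,0],[0,0,0],0.02],[[0,0,0],[0,0,0],0.0]]}}

```text
t: 9.98
tool_pos: [0.535, 0.1412, 0.1396]
orientation: [0.642, 3.075, 0.0]
wrist_force: [0.3, -0.8, 0.1]
gripper_width: 0.048
finger_force: 0.0
```

Call:
{"api": "arm_command", "payload": {"plan": [[[0,0,0],[0,0,0],0.0],[[0,0,0],[0,0,0],0.0]]}}

```text
t: 10.22
tool_pos: [0.5352, 0.1411, 0.1402]
orientation: [0.641, 3.074, 0.001]
wrist_force: [0.3, 0.9, 0.1]
gripper_width: -0.0
finger_force: 0.0
```

Run:
```python
from h import *
w=cam('wrist');d=cam('scene')
a=np.zeros((420,800,3),np.uint8)
a[:,:400]=w['frame'][:,80:480,::-1]
a[:,400:]=cv2.resize(d['frame'][120:225,220:320,::-1],(400,420),interpolation=cv2.INTER_CUBIC)
cv2.imwrite('pics/c6.png',a);np.save('w6.npy',w,allow_pickle=True)
```

```text
(no output)
```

View pics/c6.png

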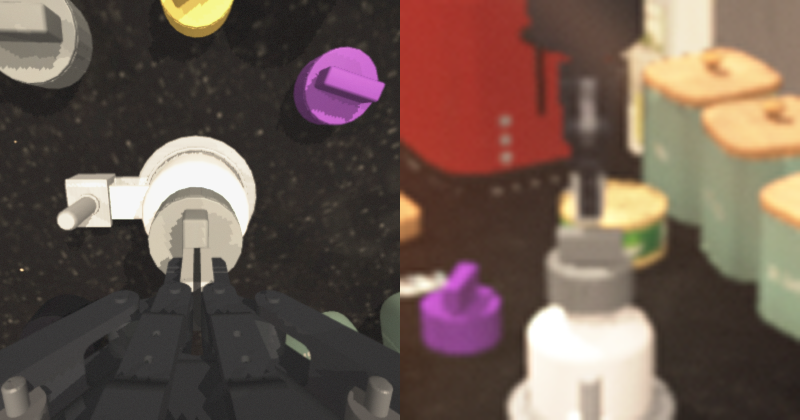

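Run:
```python
from h import *
w=np.load('w6.npy',allow_pickle=True).item()
def proj(P):
    c=(np.array(P)-np.array(w['xyz']))@rot(w)*[1,-1,-1]
    return cv2.projectPoints(c,np.zeros(3),np.zeros(3),K(w),np.array(w['D'],float))[0].reshape(-1,2).round(1)
x,y=.5345,.1412
print(proj([[x,y,.126],[x,y,.133],[x,y,.1402],[x,y,.15],[x,y,.1185]]))
for u in (265,272,280,288,295): 
    r=np.arange(205,300,6); print(u,[tuple(p.round(3)) for p in depth(w,np.c_[np.full(len(r),u),r])[:]])
```

```text
[[274.4 247.6]
 [274.3 252.5]
 [274.2 258.1]
 [274.1 266.4]
 [274.4 242.6]]
265 [(np.float64(0.51), np.float64(0.146), np.float64(0.119)), (np.float64(0.512), np.float64(0.145), np.float64(0.124)), (np.float64(0.512), np.float64(0.146), np.float64(0.136)), (np.float64(0.514), np.float64(0.145), np.float64(0.141)), (np.float64(0.516), np.float64(0.144), np.float64(0.143)), (np.float64(0.52), np.float64(0.142), np.float64(0.142)), (np.float64(0.523), np.float64(0.141), np.float64(0.142)), (np.float64(0.526), np.float64(0.139), np.float64(0.141)), (np.float64(0.522), np.float64(0.142), np.float64(0.16)), (np.float64(0.523), np.float64(0.142), np.float64(0.165)), (np.float64(0.523), np.float64(0.142), np.float64(0.171)), (np.float64(0.522), np.float64(0.143), np.float64(0.177)), (np.float64(0.522), np.float64(0.143), np.float64(0.182)), (np.float64(0.523), np.float64(0.143), np.float64(0.185)), (np.float64(0.522), np.float64(0.144), np.float64(0.193)), (np.float64(0.522), np.float64(0.144), np.float64(0.196))]
272 [(np.float64(0.512), np.float64(0.15), np.float64(0.12)), (np.float64(0.51
[... 3000 characters left out ...]
.float64(0.531), np.float64(0.156), np.float64(0.119)), (np.float64(0.534), np.float64(0.155), np.float64(0.12)), (np.float64(0.538), np.float64(0.153), np.float64(0.119)), (np.float64(0.542), np.float64(0.152), np.float64(0.12)), (np.float64(0.545), np.float64(0.15), np.float64(0.12)), (np.float64(0.532), np.float64(0.154), np.float64(0.157)), (np.float64(0.531), np.float64(0.153), np.float64(0.164)), (np.float64(0.531), np.float64(0.153), np.float64(0.169)), (np.float64(0.532), np.float64(0.152), np.float64(0.174)), (np.float64(0.526), np.float64(0.154), np.float64(0.189)), (np.float64(0.524), np.float64(0.154), np.float64(0.196)), (np.float64(0.526), np.float64(0.153), np.float64(0.197))]
```

Run:
```python
from h import *
for n,tz,(u0,u1,v0,v1) in (('w3',.1488,(240,320,236,330)),('w4',.0963,(240,320,236,330)),('w5',.2292,(180,370,236,330)),('w6',.1402,(240,310,236,330))):
    d=np.load(n+'.npy',allow_pickle=True).item()
    print(n,'cam z-tcp',d['xyz'][2]-tz)
    for u in range(u0,u1,6):
        r=np.arange(v0,v1,3);P=depth(d,np.c_[np.full(len(r),u),r]);m=P[:,2]>tz-.03
        if n=='w6': m=P[:,2]>.148
        if m.any(): i=m.argmax();print((u,r[i]),(P[i,2]-tz).round(3),end=' ')
    print()
st=sensors.state();print(st['tool_pos'],st['q'],st['gripper_width'])
```

```text
w3 cam z-tcp 0.15072011041265626
(240, np.int64(257)) 0.015 (246, np.int64(257)) 0.014 (252, np.int64(248)) 0.012 (258, np.int64(248)) 0.014 (264, np.int64(236)) -0.022 (270, np.int64(236)) -0.016 (276, np.int64(236)) -0.012 (282, np.int64(236)) -0.014 (288, np.int64(236)) -0.022 (294, np.int64(248)) 0.014 (300, np.int64(248)) 0.013 (306, np.int64(257)) 0.015 (312, np.int64(257)) 0.014 (318, np.int64(263)) 0.02 
w4 cam z-tcp 0.15085903113388358
(240, np.int64(257)) 0.014 (246, np.int64(257)) 0.015 (252, np.int64(248)) 0.014 (258, np.int64(248)) 0.012 (264, np.int64(236)) -0.021 (270, np.int64(236)) -0.014 (276, np.int64(236)) -0.013 (282, np.int64(236)) -0.014 (288, np.int64(236)) -0.023 (294, np.int64(248)) 0.013 (300, np.int64(248)) 0.014 (306, np.int64(257)) 0.014 (312, np.int64(257)) 0.014 (318, np.int64(263)) 0.022 
w5 cam z-tcp 0.15090217450164048
(180, np.int64(290)) 0.055 (186, np.int64(278)) 0.035 (192, np.int64(269)) 0.027 (198, np.int64(263)) 0.021 (204, np.int64(260)) 0.017 (210, np.int64(254)) 0.02 (216, np.int64(251)) 0.016 (222, np.int64(251)) 0.016 (258, np.int64(269)) 0.151 (264, np.int64(287)) 0.151 (312, np.int64(278)) 0.151 (330, np.int64(251)) 0.017 (336, np.int64(251)) 0.016 (342, np.int64(251)) 0.017 (348, np.int64(260)) 0.018 (354, np.int64(263)) 0.021 (360, np.int64(266)) 0.024 (366, np.int64(278)) 0.035 
w6 cam z-tcp 0.15069311817374365
(240, np.int64(287)) 0.051 (246, np.int64(272)) 0.028 (252, np.int64(236)) 0.151 (258, np.int64(260)) 0.018 (264, np.int64(248)) 0.012 (270, np.int64(248)) 0.014 (276, np.int64(248)) 0.013 (282, np.int64(248)) 0.013 (288, np.int64(248)) 0.013 (294, np.int64(260)) 0.018 (300, np.int64(260)) 0.018 (306, np.int64(266)) 0.024 
[0.53493292 0.14101495 0.13990165] [ 1.81402636e-01  3.53832250e-01  1.66883859e+00 -1.70055785e-05
  1.11764513e+00 -9.78446627e-01] -0.0037216533148431135
```

The image shows the jaws shut just above the bar. Measured fingertips are consistently about 13 mm above the reported TCP, so the grasp must be ~27 mm lower than I assumed. Reopening and regrasping.

Call:
{"api": "arm_command", "payload": {"plan": [[[0,0,0.01],[0,0,0],0.05],[[-0.001,0,0],[0,0,0],0.05],[[0,0,0],[0,0,0],0.05],[[0,0,-0.02],[0,0,0],0.05],[[0,0,-0.01],[0,0,0],0.05]]}}

```text
t: 10.95
tool_pos: [0.5328, 0.1408, 0.1183]
orientation: [-0.641, -3.074, 0.001]
wrist_force: [-0.0, 0.1, 0.1]
gripper_width: 0.586
finger_force: 0.0
```

Call:
{"api": "arm_command", "payload": {"plan": [[[0,0,-0.006],[0,0,0],0.05],[[0,0,-0.004],[0,0,0],0.05],[[0,0,0],[0,0,0],0.03],[[0,0,0],[0,0,0],0.01],[[0,0,0],[0,0,0],0.0]]}}

```text
t: 11.58
tool_pos: [0.5345, 0.1407, 0.1106]
orientation: [0.64, 3.073, 0.0]
wrist_force: [-0.5, -0.5, 5.3]
gripper_width: 0.147
finger_force: 61.2
```

Call:
{"api": "arm_command", "payload": {"plan": [[[0,0,0],[0,0,0],0.0],[[0,0,0],[0,0,0],0.0]]}}

```text
t: 11.82
tool_pos: [0.5345, 0.1407, 0.1106]
orientation: [0.64, 3.073, 0.0]
wrist_force: [-1.1, -1.3, 5.6]
gripper_width: 0.153
finger_force: 61.2
```

Gripped. Pushing down now.

Call:
{"api": "arm_command", "payload": {"plan": [[[0,0,-0.002],[0,0,0],0.0],[[0,0,-0.002],[0,0,0],0.0],[[0,0,-0.002],[0,0,0],0.0],[[0,0,-0.002],[0,0,0],0.0]]}}

```text
t: 12.32
tool_pos: [0.5345, 0.1408, 0.1031]
orientation: [0.64, 3.073, 0.001]
wrist_force: [-0.8, -2.1, 10.3]
gripper_width: 0.153
finger_force: 61.9
```

Call:
{"api": "arm_command", "payload": {"plan": [[[0,0,-0.001],[0,0,0],0.0],[[0,0,-0.001],[0,0,0],0.0],[[0,0,-0.001],[0,0,0],0.0],[[0,0,0],[0,0,0],0.0]]}}

```text
t: 12.82
tool_pos: [0.5346, 0.1407, 0.1021]
orientation: [0.64, 3.072, 0.001]
wrist_force: [-6.5, -2.2, 21.6]
gripper_width: 0.149
finger_force: 64.3
```

Call:
{"api": "arm_command", "payload": {"plan": [[[-0.0005,0,0.0003],[0,0,0.08],0.0],[[-0.0005,0,0],[0,0,0.1],0.0],[[0,0,0],[0,0,0.1],0.0]]}}

```text
t: 13.2
tool_pos: [0.5351, 0.1416, 0.1021]
orientation: [0.2, 3.129, 0.003]
wrist_force: [-1.3, 0.5, 15.7]
gripper_width: 0.15
finger_force: 63.5
```

Call:
{"api": "arm_command", "payload": {"plan": [[[0,0,0],[0,0,0.15],0.0],[[0,0,0],[0,0,0.15],0.0],[[0,0,0],[0,0,0.15],0.0]]}}

```text
t: 13.58
tool_pos: [0.5353, 0.1423, 0.1021]
orientation: [-0.505, 3.094, 0.003]
wrist_force: [-1.6, 2.8, 15.7]
gripper_width: 0.144
finger_force: 63.5
```

Call:
{"api": "arm_command", "payload": {"plan": [[[0,0,0],[0,0,0.15],0.0],[[0,0,0],[0,0,0.15],0.0],[[0,0,0],[0,0,0.15],0.0],[[0,0,0],[0,0,0.15],0.0],[[0,0,0],[0,0,0],0.0]]}}

```text
t: 14.2
tool_pos: [0.5351, 0.1419, 0.1021]
orientation: [-1.392, 2.809, -0.002]
wrist_force: [-1.5, 1.7, 16.3]
gripper_width: 0.147
finger_force: 63.8
```

Run:
```python
from h import *
st=sensors.state();o=st['orientation'];print(st['t'],st['tool_pos'],o,st['wrist_force'],st['moment'],st['q'],2*np.degrees(np.arctan2(o[1],o[0]))-90)
t=cam('scene');cv2.imwrite('pics/c7.png',cv2.resize(t['frame'][120:260,200:340,::-1],(560,560),interpolation=cv2.INTER_CUBIC))
w=cam('wrist');np.save('w7.npy',w,allow_pickle=True)
v,u=np.mgrid[120:260,160:420];P=depth(w,np.c_[u.ravel(),v.ravel()])
Q=P[(P[:,2]>.10)&(P[:,2]<.113)&(np.hypot(P[:,0]-.5335,P[:,1]-.1412)<.035)];print('captop z',np.median(Q[:,2]),len(Q))
Q=P[(P[:,2]>.07)&(P[:,2]<.083)&(np.hypot(P[:,0]-.496,P[:,1]-.054)<.02)];print('pin',Q.mean(0) if len(Q) else 0,len(Q))
```

```text
14.2 [0.5351436  0.14188403 0.10209892] [-1.39206344e+00  2.80899779e+00 -1.73728360e-03] [-1.45384641  1.74885939 16.29978312] [0.18117301 0.46796833 0.02044317] [ 1.82365808e-01  3.94905257e-01  1.71721846e+00  8.64465113e-04
  1.02283860e+00 -2.30907788e+00] 142.72354596177198
captop z 0.10963487560120141 3283
pin 0 0
```

Call:
{"api": "arm_command", "payload": {"plan": [[[0,0,0.004],[0,0,0],0.0],[[0,0,0.006],[0,0,0],0.0],[[0,0,0.004],[0,0,0],0.0]]}}

```text
t: 14.68
tool_pos: [0.5338, 0.141, 0.1138]
orientation: [-1.393, 2.813, -0.002]
wrist_force: [0.7, -1.6, -1.5]
gripper_width: 0.151
finger_force: 60.3
```

Call:
{"api": "arm_command", "payload": {"plan": [[[0,0,0.01],[0,0,0],0.0],[[0,0,0.02],[0,0,0],0.0],[[0,0,0.025],[0,0,0],0.0],[[0,0,0.025],[0,0,0],0.0],[[0,0,0.02],[0,0,0],0.0]]}}

```text
t: 15.3
tool_pos: [0.5319, 0.1411, 0.2136]
orientation: [1.393, -2.815, -0.001]
wrist_force: [0.3, -0.2, -0.7]
gripper_width: 0.148
finger_force: 60.6
```

Call:
{"api": "arm_command", "payload": {"plan": [[[0,0,0.01],[0,0,0],0.0],[[0,0,0.002],[0,0,0],0.0],[[0,0,0],[0,0,0],0.0],[[0,0,0],[0,0,0],0.0]]}}

```text
t: 15.8
tool_pos: [0.5319, 0.1409, 0.2236]
orientation: [1.393, -2.814, -0.001]
wrist_force: [0.0, 0.4, -1.3]
gripper_width: 0.148
finger_force: 60.6
```

Run:
```python
from h import *
st=sensors.state();print(st['t'],st['tool_pos'],st['orientation'],st['wrist_force'],st['gripper_width'])
s=cam('scene');w=cam('wrist');t=cam('top');np.save('w8.npy',w,allow_pickle=True);np.save('t8.npy',t,allow_pickle=True)
a=np.zeros((560,800,3),np.uint8)
a[:,:400]=cv2.resize(s['frame'][120:260,220:320,::-1],(400,560),interpolation=cv2.INTER_CUBIC)
a[:280,400:]=cv2.resize(w['frame'][:,:,::-1],(400,280)); a[280:,400:]=cv2.resize(t['frame'][:,:,::-1],(400,280))
cv2.imwrite('pics/c8.png',a)
v,u=np.mgrid[0:420:2,0:560:2];P=depth(w,np.c_[u.ravel(),v.ravel()])
Q=P[(P[:,2]>.222)&(P[:,2]<.245)&(np.hypot(P[:,0]-.5335,P[:,1]-.1412)<.04)]
A=np.c_[Q[:,:2],np.ones(len(Q))];k=np.linalg.lstsq(A,Q[:,2],rcond=None)[0];print('captop',len(Q),Q.mean(0),np.median(Q[:,2]),'tilt',k[:2])
Q=P[(P[:,2]>.06)&(P[:,2]<.1)&(np.hypot(P[:,0]-.496,P[:,1]-.054)<.03)];print('pin',len(Q),Q.mean(0),np.percentile(Q[:,2],90))
```

```text
15.8 [0.53194686 0.1408744  0.22356411] [ 1.39269346e+00 -2.81385746e+00 -9.86038984e-04] [ 0.00410382  0.4002518  -1.33892252] 0.14843093738576157
captop 1054 [0.52274068 0.13082628 0.23197356] 0.2313107732258612 tilt [0.04226703 0.06264637]
pin 67 [0.49849225 0.05460409 0.07973472] 0.08157860425071929
```

View pics/c8.png

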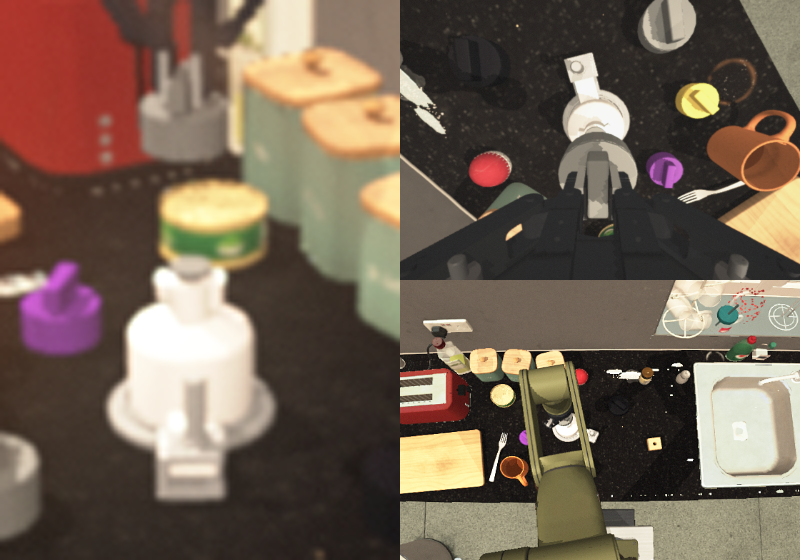

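The cap hangs level in the jaws above the open jug mouth. The pin is upright in the fork with its top at z ≈ 0.080, and the bystanders are where they were. I'll make a small centring nudge, then do a level check.

Call:
{"api": "arm_command", "payload": {"plan": [[[0.0015,0,0.002],[0,0,0],0.0],[[0,0,0],[0,0,0],0.0],[[0,0,0],[0,0,0],0.0],[[0,0,0],[0,0,0],0.0],[[0,0,0],[0,0,0],0.0]]}}

```text
t: 16.58
tool_pos: [0.534, 0.1409, 0.2265]
orientation: [1.394, -2.816, -0.0]
wrist_force: [-0.1, -0.4, -0.3]
gripper_width: 0.149
finger_force: 60.6
```

Run:
```python
from h import *
w=cam('wrist');st=sensors.state();print(st['t'],st['tool_pos'],st['orientation'],abs(st['joint_vel']).max())
v,u=np.mgrid[0:420,0:560];P=depth(w,np.c_[u.ravel(),v.ravel()])
Q=P[(P[:,2]>.223)&(P[:,2]<.242)&(np.hypot(P[:,0]-.5335,P[:,1]-.1412)<.03)]
for _ in range(12):
    A=np.c_[Q[:,:2],np.ones(len(Q))];k=np.linalg.lstsq(A,Q[:,2],rcond=None)[0];r=abs(A@k-Q[:,2]);Q=Q[r<max(.0015,2*r.std())]
print(len(Q),k[:2],np.array([.5335,.1412,1])@k)
```

```text
16.625 [0.53405632 0.14093642 0.22652796] [ 1.39350845e+00 -2.81558622e+00  1.28719004e-05] 0.0019154371913830764
3101 [0.00222299 0.0009613 ] 0.23419021367745782
```

Level, still and centred; the lower edge of the cap is about 10 cm above the mouth.

```bash
python3 -c "
from h import *
print(order.close_job())"
```

```text
the job is handed in; nothing more can be done
None
```

The job is handed in, at about 16.6 s of the 51 s allowed: the pin is fully home in the fork and released, and the cap is unscrewed and held level and still, about 10 cm above the jug's mouth, with the other things in view apparently undisturbed.

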